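# Tilt a logger plug into the dry-block well

### The arm

A 6-joint arm with a two-finger parallel gripper is mounted at the origin on a cart in front of the work surface, level with it; the furniture and walls round the work are solid. World frame = base frame: x ahead of the robot, y to its left, z up, the work surface at z = 0. Lengths are in m, angles in rad, forces in N, time in s.
With the tool pointing down it reaches from about 0.275 to 0.75 m from the base axis. Payload 10.2 kg.
Tool frame: the origin (TCP) lies where the fingers leave the gripper's body, on its centre line; the fingertips stand finger_overhang ahead of it and the grasp point (between the pads) lies 45 mm ahead of it (finger_overhang is the distance from the TCP to the fingertips, in m); x points along the fingers, y is the direction in which the jaws open and shut, and the axes are right-handed (so a half turn about x gives the same grasp; the last joint's range is limited). The gripper opens to 88 mm and grips with 3 to 60 N. Pads are 18 mm wide; open, the fingers measure 123 mm over their backs; the gripper's body (75 mm by 187 mm) begins 45 mm behind the grasp point.
Start: joints at [-1.381, 0.313, 1.498, -0, 1.331, -0.223], TCP at [0.211, -0.481, 0.303] pointing down, gripper open.
Joint ranges: [-2.94, 2.94], [-0.97, 2.17], [0.19, 2.56], [-1.23, 4.37], [0.02, 3.11], [-2.88, 2.88]. Speed limits (rad/s): [2.39, 2.39, 3.01, 3.14, 3.14, 3.14].

### API

Orientations are given as a unit quaternion [x, y, z, w].
In Python, from plant import move_ptp, line_to, goto_joints, grip, wait, solve_ik, get_obs, camera, MotionError, hand_in, spot_in, finger_overhang gives the robot as it stands. The module is installed in compiled form; this text tells all that it offers. Calls block until the motion is done:
- move_ptp(position, orientation): joint-space move of the TCP to a pose.
- line_to(position, orientation=None, velocity=0.15, until_force=None): straight line of the TCP; orientation=None keeps the orientation; velocity is the mean speed in m/s. With until_force (N) it stops when the force on the tool has changed by that much, and returns True; else False.
- goto_joints(angles): joint-space move.
- grip(opening, grasp_force=None): finger opening in m; grasp_force is the grip in N (None keeps the last); returns when the fingers have stopped.
- wait(seconds).
- solve_ik(position, orientation): joint angles nearest the present ones, or None.
- get_obs(): the state.
- camera(name): name is "scene" or "top" or "wrist"; returns a dict with "color" (420x560x3 uint8, red, green, blue), "camera_matrix" (3x3 intrinsics, pixels), "k1" (the pictures are not rectified: a ray, as slopes to the right and down, at radius r is drawn at 1 + k1 r^2 times it, then the intrinsics apply), "R" (3x3) and "t" (3): a world point X has camera coordinates R X + t; the wrist camera has in their place "T_tool_cam" (4x4, takes a point from camera to tool coordinates, whose origin is the TCP and whose axes are the tool frame's). Camera axes: x right, y down, z forward; pixel columns grow to the right and rows downward; lengths in m; the calibration is good to about 2 mm. A picture is of the moment at which its call begins: read the wrist's pose just before it. There is no depth.
A pose or a line that the arm cannot do raises MotionError and nothing moves.
- hand_in(): hands the job in, once; it reports no verdict.
Trained networks look in the newest picture that a camera, given by its name, has taken for a name from the list of things; names that differ only in an ending like _2 or _b are one class to them, and where a whole thing is asked for, a point or a joint stands for the part that bears it (a point fixed in the world has none). Each returns a list of dicts, best first, with "confidence" (0 to 1); they miss things now and then, are a little off and sometimes report something else, mostly with a low value. They report only what shows in the picture. A call takes as long as a camera call. They do not tell look-alikes from the thing itself.
- spot_in(camera, name): "centre" ([x, y, z] in m, in the coordinates of the camera as it stood for that picture, good to about 4 mm: the middle of the surface that is visible of it).
The state is a dict: "time": time; "q": joint angles; "qd": joint speeds; "joint_efforts": joint torques, N m; "ee_pos": TCP position; "tcp_rot": TCP orientation; "ft_force": force on the tool from outside, world axes, zero at the start; "moment": the same for the moment, N m; "width": finger opening in m.
Only numpy, scipy, OpenCV 4.12 (cv2) and the standard library are available. Lean on these libraries where they do the work, as an engineer would, in place of code of your own. Each camera call takes 0.05 s, during which the arm holds its last target. There are 200 camera calls.

### The job

Load the temperature logger plug into the well of the dry-block heater. The fit is tight and the well's exact place along its slot has to be felt out: hold the plug clearly tilted (some 10 to 25 degrees) along the slot, lead its lower edge into the well, then straighten it upright and slide it gently fully home so that its collar rests on the metal block, and let go. Press on the heater only gently, with plug or hand (stay under 1 kg) and leave the bottle, the vial and the timer where they stand.

Things in the scene. Friction and masses are not known exactly. Their poses are not given: they have to be found in the camera images.
- plug: Loose steel logger plug with black grip, 0.16-0.33 kg, standing upright on the table. From the bottom: shank 34 mm diameter, 55 mm long, 1 mm chamfer at the foot; collar 44 mm diameter, 6 mm thick; round grip 20 mm diameter, 42 mm long; 103 mm in all. Origin: centre of the foot's underside; z along its axis to the grip. Round: yaw is of no matter.
- plug_foot (a point): The centre of the underside of the plug's foot (same as the plug's origin), axes as the plug's.
- heater: Fixed white heater case with blue top, 170 (x) by 130 (y) by 75 mm high, control panel on its -x face, roughly towards the robot. Origin: centre of its underside, on the table. A slot 86 (x) by 62 mm (y) in its flat top holds a bare aluminium carriage 60 x 60 mm, its top flush with the case. Well in the carriage's middle: upright round bore 35.5 mm diameter, 58 mm deep, mouth chamfer 1.5 mm.
- slot_center (a point): Centre of the slot, in the plane of the heater's top (75 mm above the table), axes as the heater's. The carriage, and so the well, is centred on y = 0 but clamped anywhere within 13 mm of here along heater x; this offset is not reported (feel for it or see it) and does not change under pushes below 80 N. Beside the carriage the slot has a black cover, 1.5 mm lower.
- media_bottle: Bystander: amber bottle with blue cap, 52 mm diameter, 104 mm high, loose. Origin: centre of its underside.
- oil_vial: Bystander: small glass vial with white cap, 28 mm diameter, 57 mm high, loose. Origin: centre of its underside.
- timer: Bystander: white bench timer, 42 x 66 mm, 50 mm high, loose. Origin: centre of its underside.
Things that resemble listed ones, but are neither listed nor needed, are in the scene too. Leave any pink look-alike of the plug alone.

How it is judged:
On the way:
1. the plug, tilted by more than 7 degrees, has the centre of its foot more than 2 mm below the heater's top inside the well (angle between plug's own z axis and vertical between 0.12 and 0.6 rad and z of plug_foot in the frame of slot_center below -0.002 m and horizontal distance between plug_foot and slot_center below 0.02 m), for 0.1 s.
At the end, for the whole second after the job is handed in: The plug stands in the well, upright within 1.7 degrees, its foot at least 53.5 mm below the heater's top (55 mm is fully home, collar on the carriage), within 16 mm of the slot's centre, at rest and released (z of plug_foot in the frame of slot_center below -0.0535 m and horizontal distance between plug_foot and slot_center below 0.016 m and angle between plug's own z axis and vertical below 0.03 rad and linear speed of plug below 0.01 m/s and contact force between the fingers and plug below 0.05 N); the robot touches nothing.
It fails at once if the plug is pressed on the heater with more than 15 N before it is within 5 mm of home (contact force between plug and heater above 15 N and z of plug_foot in the frame of slot_center above -0.05 m).
It fails at once if the plug is pressed or driven on the heater with more than 30 N (contact force between plug and heater above 30 N).
It fails at once if the arm or hand bumps the heater with more than 15 N (contact force between the arm and heater above 15 N).
It fails at once if a bystander (bottle, vial or timer) is moved by more than 15 mm (distance of any of media_bottle, oil_vial, timer from where it was at the start of the episode above 0.015 m).
It also fails if it takes over 61 s, if anything falls off the work surface, if the arm or the gripper's body presses on something with over 40 N, if the wrist force passes 120 N, or if a joint passes its speed limit or range.

## Working session

There is one attempt and no reset: what is moved stays moved. The work goes in short steps, each a Python script; the robot and the scene stay as the last script left them, time stands still between calls to the robot, and variables do not carry over. Pictures are saved under pics/ and viewed, about 8 in all and at most 12, crops included, and the job is handed in when it is done.

```bash
ls; mkdir -p pics
python3 - <<'E'
from plant import *
import cv2, numpy as np
print(finger_overhang, get_obs())
for c in ("scene","top"):
    d=camera(c); cv2.imwrite(f"pics/{c}0.png",d["color"][:,:,::-1])
    print(c,d["camera_matrix"].tolist(),d["k1"],d["R"].tolist(),d["t"].tolist())
    for n in ("plug","heater","media_bottle","oil_vial","timer"):
        for s in spot_in(c,n):
            p=d["R"].T@(np.array(s["centre"])-d["t"]); u=np.array(s["centre"]);x=u[:2]/u[2];x=x*(1+d["k1"]*(x@x))
            K=d["camera_matrix"]
            print(c,n,round(s["confidence"],2),p.round(3),(K[:2,:2]@x+K[:2,2]).round())
print(get_obs()["time"])
E
```

```text
pics
0.064 {'time': 0.0, 'q': array([-1.38141534e+00,  3.13434015e-01,  1.49841350e+00,  8.59406133e-07,
        1.33097847e+00, -2.23370790e-01]), 'qd': array([-0.00054257, -0.0003053 , -0.00130158,  0.00010263,  0.00041202,
       -0.00183759]), 'joint_efforts': array([-8.01564402e-04, -4.02205646e+01, -2.52272916e+01,  6.93409215e-02,
        3.51850956e-02, -1.23021864e-04]), 'ee_pos': array([ 0.21056675, -0.48075107,  0.30217807]), 'tcp_rot': array([ 0.69210954,  0.14533199, -0.69209413,  0.14446003]), 'ft_force': array([-0.98075693, -0.68087347, -0.72176636]), 'moment': array([-0.03360754, -0.01331429, -0.01367323]), 'width': 0.08804167586066286}
scene [[422.76219352402524, 0.0, 277.42534381990913], [0.0, 422.76219352402524, 208.32164246526094], [0.0, 0.0, 1.0]] 0.002964794470111799 [[-0.4615043371051796, 0.8871120591756003, 0.006778001057449904], [0.6469049635919293, 0.3417494311078697, -0.6817046973709155], [-0.6070648358398245, -0.3102249519343557, -0.731596039002463]] [0.2639468050698567, -0.25279627922295067, 1.2949947642010016]
scene plug 0.7 [ 0.407 -0.083  0.064] [279. 
[... 332 characters left out ...]
6.1972969834146, 210.58940658418396], [0.0, 0.0, 1.0]] -0.06825042048687462 [[0.01018511648640333, -0.9995959741503933, -0.026535859972584733], [-0.9991500357750004, -0.009113362792538967, -0.04020140083911597], [0.03994332751504438, 0.026922761391391423, -0.9988391739945368]] [-0.03234443822902029, 0.49869231978159734, 0.9115653429247577]
top plug 0.84 [ 0.405 -0.084  0.061] [308. 253.]
top plug 0.8 [ 0.476 -0.049  0.064] [292. 220.]
top heater 0.62 [ 0.476 -0.041  0.06 ] [289. 220.]
top heater 0.6 [ 0.541 -0.229  0.078] [377. 191.]
top media_bottle 0.74 [ 0.647 -0.033  0.071] [286. 142.]
top oil_vial 0.58 [ 0.376 -0.283  0.039] [397. 266.]
top timer 0.61 [0.398 0.162 0.051] [198. 254.]
0.6
```

Run:
```python
import cv2
a=cv2.imread("pics/top0.png")[110:310,160:440]
cv2.imwrite("pics/top0c.png",cv2.resize(a,None,fx=2.8,fy=2.8,interpolation=cv2.INTER_CUBIC))
a=cv2.imread("pics/scene0.png")[120:320,130:410]
cv2.imwrite("pics/scene0c.png",cv2.resize(a,None,fx=2.8,fy=2.8,interpolation=cv2.INTER_CUBIC))
```

```text
(no output)
```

View pics/top0c.png

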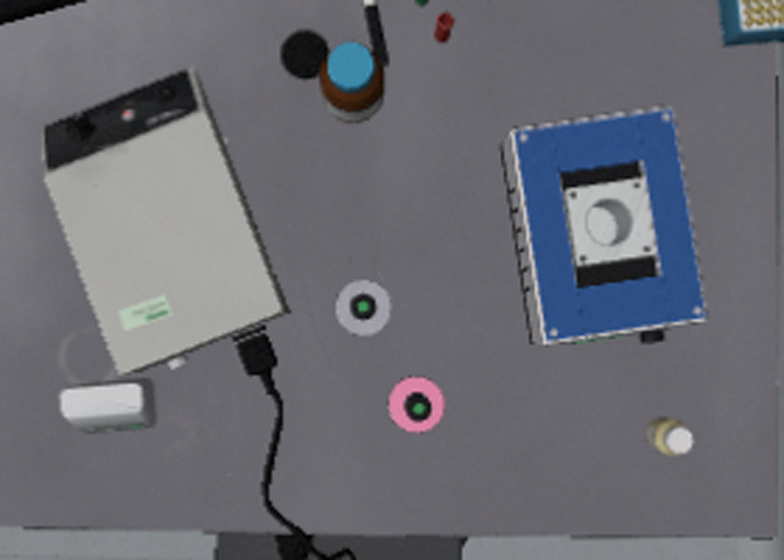

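View pics/scene0c.png

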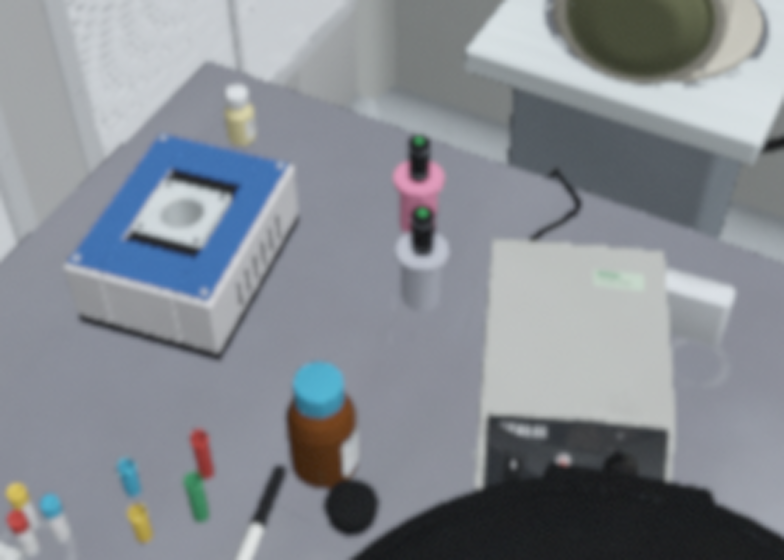

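Top crop: the steel plug is at (363,307), which is full-frame (290,220). The pink look-alike is at (416,405), full-frame (309,255), and must be left alone. The steel one fits the description because it has a bare metal shank and collar with a black grip; the enlarged crop and the scene view (420,270) both confirm this. The well is at (608,222), with the heater yawed about +8°. The vial is at (672,438), the bottle at (350,80) and the timer at (105,405).

Next I'll take closer looks with the wrist camera.

```bash
cat > h.py <<'E'
from plant import *
import cv2, numpy as np
from scipy.spatial.transform import Rotation as Rn
def cam(c):
    if c=="wrist":
        o=get_obs(); d=camera(c); T=np.eye(4); T[:3,:3]=Rn.from_quat(o["tcp_rot"]).as_matrix(); T[:3,3]=o["ee_pos"]
        M=T@d["T_tool_cam"]; d["R"]=M[:3,:3].T; d["t"]=-M[:3,:3].T@M[:3,3]
    else: d=camera(c)
    return d
def slopes(d,px):
    K=d["camera_matrix"]; y=(np.atleast_2d(px)-K[:2,2])/[K[0,0],K[1,1]]; x=y.copy()
    for _ in range(20): x=y/(1+d["k1"]*(x**2).sum(1,keepdims=True))
    return x
def toz(d,px,z):
    v=np.c_[slopes(d,px),np.ones(len(np.atleast_2d(px)))]@d["R"]; c=-d["R"].T@d["t"]
    return c+v*((z-c[2])/v[:,2])[:,None]
def proj(d,P):
    X=np.atleast_2d(P)@d["R"].T+d["t"]; x=X[:,:2]/X[:,2:]; x=x*(1+d["k1"]*(x**2).sum(1,keepdims=True))
    K=d["camera_matrix"]; return x*[K[0,0],K[1,1]]+K[:2,2]
def rot(psi,axis=None):
    """tool matrix: x along -axis, y (jaws) near (cos psi, sin psi)"""
    a=np.array([0,0,1.]) if axis is None else np.asarray(axis,float)
    x=-a; y=np.array([np.cos(psi),np.sin(psi),0]); y=y-(y@x)*x; y/=np.linalg.norm(y)
    return np.c_[x,y,np.cross(x,y)]
def quat(M): return Rn.from_matrix(M).as_quat()
E
python3 - <<'E'
from h import *
d=cam("top")
c=np.array([[513,130],[670,108],[705,320],[542,342]])/2.8+[160,110]
P=toz(d,c,0.075); print("top corners",P[:,:2].round(4),"ctr",P.mean(0)[:2].round(4))
print("well",toz(d,np.array([608,222])/2.8+[160,110],0.075)[0].round(4),"plug collar",toz(d,np.array([363,307])/2.8+[160,110],0.061)[0].round(4))
o=get_obs(); print("tool rot\n",Rn.from_quat(o["tcp_rot"]).as_matrix().round(2))
T=camera("wrist")["T_tool_cam"]; print(T.round(4))
psi=np.deg2rad(8)
for nm,p in (("heat",[0.53,-0.22]),("plug",[0.47,-0.045])):
    best=None
    for k in (0,np.pi):
        M=rot(psi+k); off=M@T[:3,3]; q=solve_ik([p[0]-off[0],p[1]-off[1],0.30],quat(M))
        print(k,None if q is None else q.round(2))
        if q is not None:
            cost=abs(q-o["q"]).max()
            if best is None or cost<best[0]: best=(cost,[p[0]-off[0],p[1]-off[1],0.30],quat(M))
    move_ptp(best[1],best[2]); wait(.3)
    d=cam("wrist"); cv2.imwrite(f"pics/w_{nm}.png",d["color"][:,:,::-1])
    np.savez(f"w_{nm}.npz",**{k:d[k] for k in ("camera_matrix","k1","R","t")})
    for n in ("plug","heater"):
        for s in spot_in("wrist",n):
            X=d["R"].T@(np.array(s["centre"])-d["t"]); print(nm,n,round(s["confidence"],2),X.round(4),proj(d,X)[0].round())
print(get_obs()["time"])
E
```

```text
top corners [[ 0.6151 -0.1573]
 [ 0.6335 -0.2793]
 [ 0.4694 -0.3057]
 [ 0.4514 -0.1801]] ctr [ 0.5423 -0.2306]
well [ 0.5443 -0.2308  0.075 ] plug collar [ 0.4772 -0.0422  0.061 ]
tool rot
 [[-0.    0.4  -0.92]
 [ 0.   -0.92 -0.4 ]
 [-1.   -0.   -0.  ]]
[[ 6.000e-04 -2.574e-01  9.663e-01 -8.090e-02]
 [ 1.000e+00 -1.200e-03 -9.000e-04 -2.000e-04]
 [ 1.400e-03  9.663e-01  2.574e-01 -6.710e-02]
 [ 0.000e+00  0.000e+00  0.000e+00  1.000e+00]]
0 [-0.68  0.51  1.22 -0.    1.41 -0.82]
3.141592653589793 [-0.5   0.35  1.45 -0.    1.34  2.5 ]
heat heater 0.63 [ 0.5446 -0.2265  0.0709] [290. 134.]
0 [-0.47  0.24  1.6  -0.    1.3  -0.61]
3.141592653589793 [-0.21  0.17  1.68 -0.    1.28  2.79]
plug plug 0.76 [ 0.4774 -0.038   0.0607] [284. 118.]
plug plug 0.62 [ 0.4093 -0.0803  0.0622] [209. 153.]
plug heater 0.81 [ 0.5298 -0.1988  0.0697] [311. 281.]
3.7917
```

Run:
```python
import cv2
for n in ("heat","plug"):
    cv2.imwrite(f"pics/w_{n}2.png",cv2.resize(cv2.imread(f"pics/w_{n}.png"),None,fx=1.4,fy=1.4,interpolation=cv2.INTER_CUBIC))
```

```text
(no output)
```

View pics/w_heat2.png

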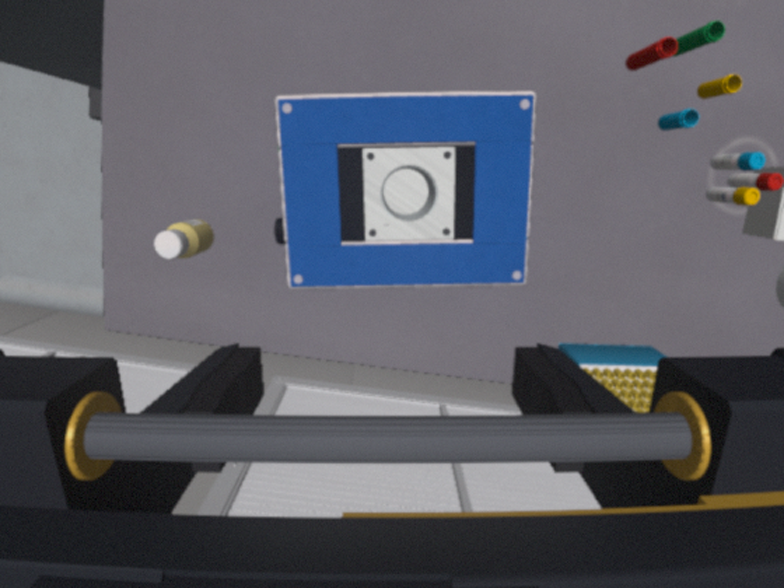

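View pics/w_plug2.png

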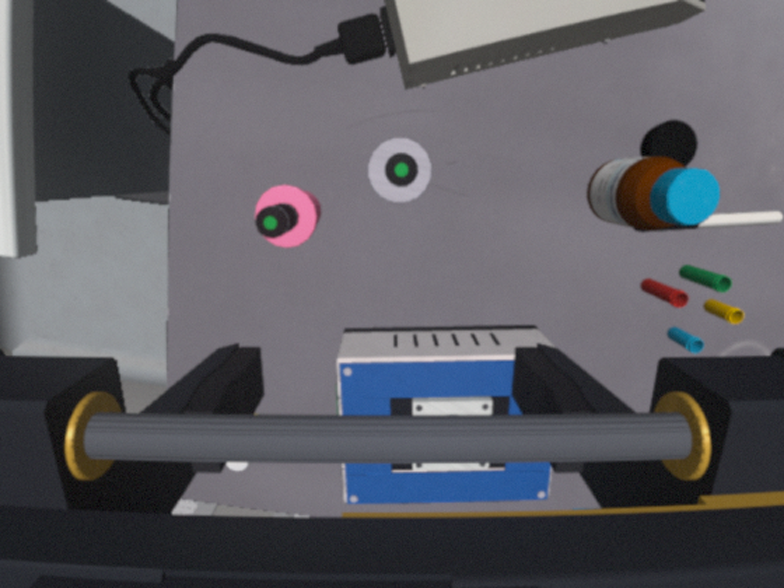

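Heater crop: top corners at (277,97), (536,93), (525,286) and (290,288). The slot spans columns 339–475, the carriage 363–456, and the well is at about (408,193), so it sits near the slot's middle. Plug crop: the steel plug is at (400,170), the pink one at (285,216). A grey device is above, clear of the grasp.

I'll grip with the jaws crosswise first to centre the plug, then regrip along the slot.

Run:
```python
from h import *
L=lambda n:dict(np.load(f"w_{n}.npz"))
d=L("heat"); f=lambda c,z:toz(d,np.array(c)/1.4,z)
H=f([[277,97],[536,93],[525,286],[290,288]],.075); C=f([[363,147],[455,146],[456,240],[365,242]],.075); S=f([[338,144],[475,142],[473,242],[342,243]],.075)
e=H[1]-H[0]+H[2]-H[3]; yaw=np.arctan2(e[1],e[0])
hx=np.array([np.cos(yaw),np.sin(yaw)]); hy=np.array([-hx[1],hx[0]])
hc=H.mean(0)[:2]; rel=lambda p:np.round([(p-hc)@hx,(p-hc)@hy],4)
print("yaw",np.rad2deg(yaw),"hc",hc,"carr",rel(C.mean(0)[:2]),"slot",rel(S.mean(0)[:2]),"dims",np.linalg.norm(H[1]-H[0]),np.linalg.norm(C[1]-C[0]))
img=cv2.imread("pics/w_heat.png")
w=C.mean(0)[:2]; 
d=L("plug"); p=toz(d,np.array([[400,170]])/1.4,.061)[0,:2]; p2=toz(d,np.array([[401,170]])/1.4,.103)[0,:2]; print("plug",p,p2)
np.savez("est.npz",yaw=yaw,hc=hc,w=w)
p=(p+p2)/2
def regrip(psi,F,hold):
    q=quat(rot(psi)); grip(.046); move_ptp([*p,.20],q); line_to([*p,.130],velocity=.1); grip(.0,F)
    print("width",get_obs()["width"])
    line_to([*p,.134 if not hold else .23],velocity=.04 if not hold else .12)
    if not hold:
        print(line_to([*p,.1285],velocity=.01,until_force=3), get_obs()["ee_pos"]); grip(.046); line_to([*p,.20])
regrip(np.deg2rad(-52),12,False)
regrip(yaw,40,True)
o=get_obs();print(o["time"],o["width"],o["ft_force"],o["ee_pos"])
```

```text
yaw 8.60169967092966 hc [ 0.54588149 -0.2308154 ] carr [ 0.0017 -0.    ] slot [-0.0001  0.0006] dims 0.16475990689941467 0.05958418535105489
plug [ 0.47963593 -0.04069221] [ 0.47916495 -0.04133549]
width 0.01946881198635685
True [ 0.4793134  -0.04095721  0.13013756]
width 0.019014397548842283
12.425 0.019059941713675973 [ 0.58148898 -0.42959036 -2.69743223] [ 0.4790976  -0.0409196   0.22924273]
```

```bash
cat >> h.py <<'E'
e=np.load("est.npz") if __import__("os").path.exists("est.npz") else None
if e is not None:
    yaw=float(e["yaw"]); W=e["w"]; hx=np.array([np.cos(yaw),np.sin(yaw),0]); hy=np.array([-hx[1],hx[0],0]); Z=np.array([0,0,1.])
LF=.130
def pose(s,y,h,th):
    """TCP pose: foot at well + s*hx + y*hy, h below heater top, leaning th (deg) to -hx"""
    t=np.deg2rad(th); a=-np.sin(t)*hx+np.cos(t)*Z
    f=np.array([*W,.075])+s*hx+y*hy-h*Z
    return f+LF*a, quat(rot(yaw,a))
def foot():
    o=get_obs(); M=Rn.from_quat(o["tcp_rot"]).as_matrix(); f=o["ee_pos"]+LF*M[:,0]-[*W,.075]
    return np.round([f@hx*1e3,f@hy*1e3,-f[2]*1e3,np.rad2deg(np.arccos(-M[2,0]))],2), o["ft_force"].round(2), round(o["time"],2), round(o["width"],4)
E
python3 - <<'E'
from h import *
move_ptp(*pose(.004,0,-.045,0)); move_ptp(*pose(.004,0,-.015,18)); wait(.2); print(foot())
print(line_to(pose(.004,0,.002,18)[0],velocity=.012,until_force=3)); print(foot())
wait(.2); d=cam("scene"); cv2.imwrite("pics/s1.png",cv2.resize(d["color"][150:260,140:260,::-1],None,fx=5,fy=5,interpolation=cv2.INTER_CUBIC)); print(foot())
E
```

```text
(array([  5.06,   0.33, -15.65,  18.02]), array([ 0.35, -0.1 , -2.71]), 13.9, 0.0187)
True
(array([ 3.75,  0.25,  2.28, 17.96]), array([-1.22, -0.81, -0.3 ]), 15.3, 0.0191)
(array([ 3.38,  0.45,  2.81, 17.91]), array([-1.72, -0.54,  0.57]), 15.55, 0.0189)
```

View pics/s1.png

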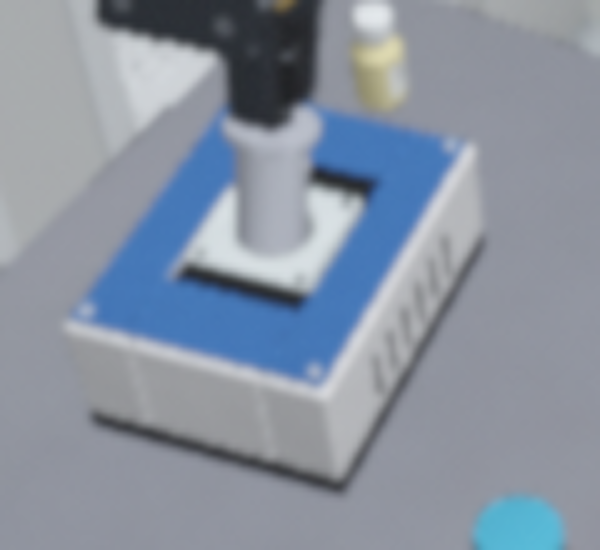

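The plug leans in the well mouth at (275,245), with the lower edge inside. The reaction points to -x, so the well lies further towards -x than I estimated. I'll feel for the rim on that side.

Run:
```python
from h import *
def go(s,h,v=.008,F=3):
    r=line_to(pose(s/1e3,0,h/1e3,18)[0],velocity=v,until_force=F); print(s,h,r,*foot())
go(3.4,1.0,F=None); wait(.2); print(foot())
go(-8,1.0); wait(.1); print(foot())
```

```text
3.4 1.0 False [ 3.24  0.37  1.19 17.91] [-0.15 -0.12 -3.5 ] 15.93 0.0192
(array([ 3.22,  0.29,  1.13, 17.91]), array([ 0.38,  0.06, -2.41]), 16.12, 0.019)
-8 1.0 True [-1.75  0.27  1.18 17.98] [3.4  0.68 0.44] 16.91 0.0187
(array([-1.73,  0.36,  1.38, 17.96]), array([3.96, 0.03, 0.46]), 17.01, 0.019)
```

```bash
sed -i 's|W=e\["w"\]; hx=\(.*\); hy=|W0=e["w"]; hx=\1; W=W0-.0018*hx[:2]; hy=|' h.py
python3 - <<'E'
from h import *
def go(s,h,th=18,v=.01,F=4,q=False,y=0):
    p,o=pose(s/1e3,y/1e3,h/1e3,th); r=line_to(p,o if q else None,velocity=v,until_force=F); print(s,h,th,r,*foot()); return r
go(1.8,1.0,F=None)
wait(.1); go(1.8,3.4); wait(.25); print(foot())
E
```

```text
1.8 1.0 18 False [ 1.15  0.73  1.64 17.8 ] [ 0.35  0.33 -2.36] 17.38 0.019
1.8 3.4 18 False [ 1.56  0.41  3.55 17.87] [ 0.12 -0.64 -3.66] 17.88 0.0193
(array([ 1.51,  0.41,  3.5 , 17.87]), array([ 0.68, -0.24, -3.52]), 18.12, 0.0189)
```

Milestone reached: the plug is tilted 18° with its foot 3.5 mm down, free of contact. Now I'll straighten it, centre it by feel, and lower.

Run:
```python
from h import *
def go(s,h,th=0,v=.02,F=5,q=False,y=0):
    p,o=pose(s/1e3,y/1e3,h/1e3,th); r=line_to(p,o if q else None,velocity=v,until_force=F); print(s,y,h,th,r,*foot()); return r
ok=True
for s,th in ((1.1,12),(.6,7),(.3,3),(.1,0)):
    if go(s,3.5,th,q=True): ok=False; break
wait(.2); print(foot())
if ok:
    r=go(.1,8,v=.01,F=4); wait(.1); print(foot())
```

```text
1.1 0 3.5 12 False [ 0.94  0.1   3.64 12.  ] [ 0.19 -0.44 -2.56] 18.92 0.019
0.6 0 3.5 7 False [0.54 0.1  3.62 7.  ] [-0.46  0.82 -1.72] 19.61 0.0187
0.3 0 3.5 3 False [0.29 0.11 3.65 3.  ] [ 0.14  0.4  -2.46] 20.2 0.019
0.1 0 3.5 0 False [0.12 0.06 3.66 0.01] [-0.04  0.73 -2.32] 20.68 0.0191
(array([-0.02,  0.01,  3.48,  0.  ]), array([-0.09,  0.07, -2.97]), 20.88, 0.0185)
0.1 0 8 0 False [ 0.1  -0.01  8.01  0.  ] [-0.85 -0.2  -2.63] 21.48 0.0187
(array([ 0.15, -0.03,  7.95,  0.01]), array([ 0.03,  0.11, -2.89]), 21.58, 0.0188)
```

Run:
```python
from h import *
def go(s,y,h,v=.01,F=4):
    p,o=pose(s/1e3,y/1e3,h/1e3,0); r=line_to(p,velocity=v,until_force=F); print(s,y,h,r,*foot()); return r
lim=[]
for dx,dy in ((1,0),(-1,0),(0,1),(0,-1)):
    go(2*dx,2*dy,8,v=.005,F=2.5); f=foot()[0]; lim.append(f[0] if dx else f[1]); go(0.1,0,8,F=None)
c=(lim[0]+lim[1])/2,(lim[2]+lim[3])/2; print(lim,c)
if abs(c[0])<1 and abs(c[1])<1:
    go(*c,8,F=None); wait(.2)
    r=go(*c,52,v=.02,F=4); wait(.1); print(foot())
    if not r:
        print(go(*c,57,v=.006,F=4)); wait(.1); print(foot())
```

```text
2 0 8 False [2.01 0.   8.01 0.  ] [ 0.22 -0.51 -2.89] 22.12 0.0186
0.1 0 8 False [ 0.03 -0.    7.97  0.  ] [ 0.27  1.35 -2.53] 22.46 0.0192
-2 0 8 True [-0.65  0.17  8.36  0.08] [ 4.37 -0.78 -2.  ] 22.79 0.0187
0.1 0 8 False [-0.16  0.28  8.31  0.12] [ 0.18 -0.35 -2.76] 23.1 0.0189
0 2 8 False [0.01 2.05 7.97 0.06] [ 0.63 -0.9  -2.66] 23.65 0.0188
0.1 0 8 False [-0.08  0.26  8.11  0.1 ] [ 0.68  0.48 -2.7 ] 24.0 0.0189
0 -2 8 False [ 0.06 -1.72  7.97  0.08] [ 1.02  1.45 -2.64] 24.55 0.0186
0.1 0 8 False [-0.04  0.08  7.98  0.06] [-0.19  0.67 -3.2 ] 24.9 0.019
[np.float64(2.01), np.float64(-0.65), np.float64(2.05), np.float64(-1.72)] (np.float64(0.6799999999999999), np.float64(0.16499999999999992))
0.6799999999999999 0.16499999999999992 8 False [0.65 0.28 7.99 0.07] [ 0.25  0.34 -2.49] 25.15 0.0189
0.6799999999999999 0.16499999999999992 52 False [ 0.66  0.29 51.92  0.07] [-0.43  0.09 -2.21] 27.7 0.0191
(array([ 0.65,  0.33, 51.97,  0.07]), array([-0.86, -0.32, -2.55]), 27.8, 0.0188)
0.6799999999999999 0.16499999999999992 57 True [ 0.59  0.38 54.9   0.08] [-0.92  0.17  5.73] 28.35 0.0187
True
(array([ 0.57,  0.35, 54.91,  0.08]), array([-0.29,  0.07,  6.11]), 28.45, 0.0187)
```

Run:
```python
from h import *
grip(.05); wait(.2); o=get_obs(); print(foot())
p=o["ee_pos"]; print(line_to(p+[0,0,.07],velocity=.08)); 
M=rot(yaw); T=camera("wrist")["T_tool_cam"][:3,3]; move_ptp([*(np.array([*W,0])-M@T)[:2],.32],quat(M)); wait(.3)
d=cam("wrist"); s=cam("scene"); print(foot()[1:])
for c,dd in (("wrist",d),("scene",s)):
    for x in spot_in(c,"plug"): print(c,round(x["confidence"],2),(dd["R"].T@(np.array(x["centre"])-dd["t"])).round(4))
# ring predictions: collar bottom/top and grip top if home
t=np.linspace(0,6.28,60); img=d["color"][:,:,::-1].copy(); im2=s["color"][:,:,::-1].copy()
im=[]
for dd,I,f in ((d,img,3),(s,im2,5)):
    K=cv2.resize(I,None,fx=f,fy=f,interpolation=cv2.INTER_CUBIC)
    cc=proj(dd,[[*W,.1]])[0]*f
    for r,z in ((.022,.081),(.010,.123)):
        q=proj(dd,np.c_[W[0]+r*np.cos(t),W[1]+r*np.sin(t),0*t+z])*f
        cv2.polylines(K,[(q+f/2).astype(int)],True,(0,255,255),1)
    x,y=cc.astype(int); im.append(K[max(0,y-280):y+280,max(0,x-190):x+190])
h=min(a.shape[0] for a in im); cv2.imwrite("pics/end.png",np.hstack([a[:h] for a in im]))
```

```text
(array([-2.00e-02,  8.80e-01,  5.59e+01,  2.00e-01]), array([ 0.2 , -1.48, -0.8 ]), 29.27, 0.05)
False
(array([ 0.13, -0.04, -0.2 ]), 31.29, 0.0501)
wrist 0.82 [ 0.5464 -0.2263  0.0767]
scene 0.95 [ 0.4126 -0.0775  0.0615]
scene 0.54 [ 0.5522 -0.2224  0.0816]
```

View pics/end.png

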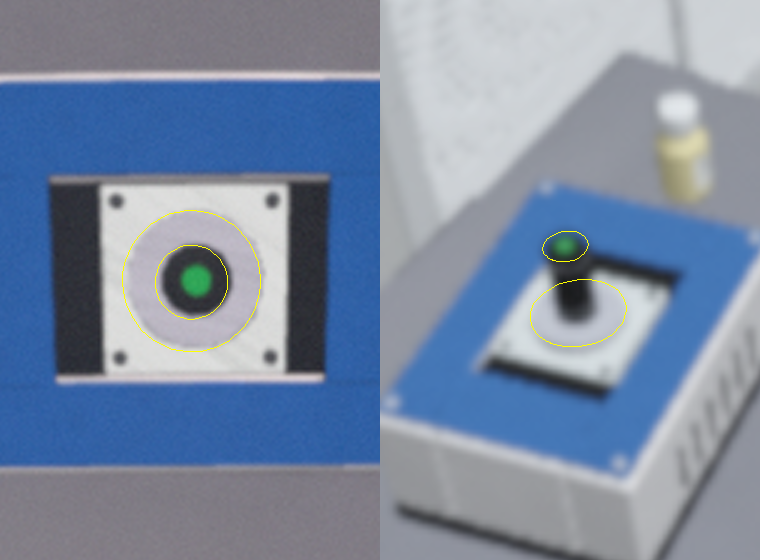

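The left half shows the collar flush and centred on the carriage at (192,281), with the grip top at (195,281), so the plug is upright. The right half agrees: the collar sits at (580,312). The gripper is clear, so I'm handing in.

```bash
python3 -c "
from plant import *
hand_in(); print(get_obs()['time'])"
```

```text
the job is handed in; nothing more can be done
the job is handed in; nothing more can be done
```

The steel plug is in the heater well with its collar on the block, released, and the job is handed in; no verdict was reported. It took about 31 s of the 61 s allowed.

**How it went:**
- I centred the plug by gripping it twice, then took it to the heater tilted 18° along the slot. The pink look-alike was left alone.
- Feeling for the rim put the well 1.8 mm nearer the robot than the wrist camera had suggested.
- The tilted plug then went 3.5 mm into the well without touching, was straightened, and slid down. It met the block at 54.9 mm. The contact force was about 8 to 9 N, the highest I read on the heater.

**Last checks:**
- After release the gripper was clear, with no force on the tool.
- The wrist and scene pictures show the collar flush on the block and the plug upright.

**What didn't fully agree:**
- **Side feeling in the well:** before the final descent I felt for the walls, and three of the four directions moved about 2 mm without reaching the force limit. The plug probably gave a little in the grip. The centring from that step was therefore rough, but the descent met no resistance.
- **Collar size:** it looks about 2% smaller in the wrist picture than I predicted for a seated plug. I put that down to blur and calibration, because the contact depth matches fully home.
- **Bystanders:** I did not re-measure the bottle, vial or timer. Nothing in the motions went near them.

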